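# Meter four T-nuts from the lane hopper into the catch bin

## Task

Meter exactly four T-nuts into the green bin: set the bin down level on the hopper's base plate in front of the bay and let go of it, then take hold again and slide it fully home under the lanes (the hand does not fit under the hopper, but the bin's wire pull stays within reach). Pull the hopper's bottom gate part-way out, just far enough that the two left-hand lanes with two nuts each drop into the bin and the other two lanes stay full. Then push the gate fully shut and let go, leaving the bin home and the things around it where they are.

Things in the scene. Friction and masses are not known exactly. Their poses are not given: they have to be found in the camera images.
- hopper: Fixed T-nut hopper over a slideway. Origin: underside of its base plate, plumb below the middle of its four lanes; x to its back (away from the robot), y to its left, z up. Base plate 5 mm thick, x -145 to +55 mm, 180 mm wide. Side plates: outer faces y +/-82 mm, x -26 to 45 mm. Upper part: clear front face at x -22 mm, underside 47 mm, front top 124 mm, back of mouth 156 mm over the bench.
- lanes (a point): Point at the lanes' lower end, mid-width, 58 mm over the bench; axes as the hopper's. Four lanes side by side, centres at y +45 (lane 1, left end), +15 (2), -15 (3), -45 mm (4), each 21 mm wide and 36 mm long in x, 9 mm fins between. Two T-nuts lie one on the other in each; only the gate holds them up.
- bay (a point): Point on the base plate (5 mm over the bench) below the lanes: the bin's origin is here when the bin is fully home, its back wall against the back stop; axes as the hopper's. Side rails 148 mm apart (x -45 to 45 mm), flaring to 172 mm at x -75, stand 12 mm over the plate. In front of x -76 mm the plate is open and flat: room to set the bin down with its origin near x -100 mm.
- gate (a joint): Opening in m of the bottom slide gate, a steel strip 42 mm wide, top 57 mm over the bench: 0 shut, grows as it is pulled to the hopper's right (-y), 0.13 at most. Slides with 2 N friction, stays where left. Frees lanes from the left: lane 1 by 0.03, lane 2 by 0.06; lane 3 holds until 0.077. The second of four grooves, the red one, leaves the side plate at 0.068. Starts 0 to 0.006.
- gate_knob (a point): Grip point of the gate's upright black knob, on its axis, 86 mm over the bench; at x 0, y -150 mm in the hopper's frame with the gate shut, and moving with it. Straight stem 20 mm in diameter from 63 to 100 mm over the bench, 25 mm collars below and above, top at 111 mm; strip top at 57 mm. Nothing but the strip is within 50 mm of it.
- bin: Green open plastic catch bin, 64 mm (x) by 140 mm (y) by 40 mm high, walls and floor 3 mm, 0.2 to 0.4 kg. Origin: centre of its underside; z up. A wire pull sticks out of its front, to its -x: two rods at y +/-42 mm and a cross bar. A hand fits over the 64 mm body, one finger inside the pull. Starts upright on the bench to the right of the hopper, its front roughly to the robot.
- bin_pull (a point): Middle of the cross bar of the bin's wire pull: round steel bar 9 mm in diameter, along the bin's y, 28 mm above the bin's underside, 93 mm in front of the bin's origin (56 mm clear of its front wall).
- nut_1a: Steel T-slot nut, 16 x 30 x 13 mm, 30 g, origin at the centre of its underside; starts in lane 1 (hopper y 45 mm), below, on the gate.
- nut_1b: Steel T-slot nut, 16 x 30 x 13 mm, 30 g, origin at the centre of its underside; starts in lane 1 (hopper y 45 mm), on top of the other.
- nut_2a: Steel T-slot nut, 16 x 30 x 13 mm, 30 g, origin at the centre of its underside; starts in lane 2 (hopper y 15 mm), below, on the gate.
- nut_2b: Steel T-slot nut, 16 x 30 x 13 mm, 30 g, origin at the centre of its underside; starts in lane 2 (hopper y 15 mm), on top of the other.
- nut_3a: Steel T-slot nut, 16 x 30 x 13 mm, 30 g, origin at the centre of its underside; starts in lane 3 (hopper y -15 mm), below, on the gate.
- nut_3b: Steel T-slot nut, 16 x 30 x 13 mm, 30 g, origin at the centre of its underside; starts in lane 3 (hopper y -15 mm), on top of the other.
- nut_4a: Steel T-slot nut, 16 x 30 x 13 mm, 30 g, origin at the centre of its underside; starts in lane 4 (hopper y -45 mm), below, on the gate.
- nut_4b: Steel T-slot nut, 16 x 30 x 13 mm, 30 g, origin at the centre of its underside; starts in lane 4 (hopper y -45 mm), on top of the other.
- label_roll: White roll of labels standing on its end, 72 mm across, 51 mm high, origin at the centre of its underside. Bystander.
- offcut: Sawn piece of aluminium T-slot profile, 45 x 70 x 45 mm, origin at the centre of its underside. Bystander.
- corner_bracket: Grey die-cast corner bracket, 42 x 42 x 42 mm, origin at the centre of its underside. Bystander.

How it is judged:
On the way, in this order (a step that is already met when the one before it is completed fails the run):
1. the bin stands level on the base plate in front of the bay, let go (x of bin in the frame of hopper between -0.15 and -0.05 m and y of bin in the frame of hopper between -0.03 and 0.03 m and angle between bin's own z axis and vertical below 0.05 rad and z of bin in the frame of hopper between 0.002 and 0.009 m and contact force between the fingers and bin below 0.1 N), for 0.2 s.
2. the bin is fully home under the lanes (x of bin in the frame of hopper between -0.012 and 0.006 m and y of bin in the frame of hopper between -0.012 and 0.012 m and angle between bin's own z axis and vertical below 0.05 rad and z of bin in the frame of hopper between 0.002 and 0.009 m), for 0.2 s.
3. with the gate still open, the four nuts of the two left-hand lanes lie in the bin (value of joint gate above 0.01 m and x of nut_1a in the frame of bin between -0.031 and 0.031 m and y of nut_1a in the frame of bin between -0.069 and 0.069 m and z of nut_1a in the frame of bin between 0 and 0.036 m and x of nut_1b in the frame of bin between -0.031 and 0.031 m and y of nut_1b in the frame of bin between -0.069 and 0.069 m and z of nut_1b in the frame of bin between 0 and 0.036 m and x of nut_2a in the frame of bin between -0.031 and 0.031 m and y of nut_2a in the frame of bin between -0.069 and 0.069 m and z of nut_2a in the frame of bin between 0 and 0.036 m and x of nut_2b in the frame of bin between -0.031 and 0.031 m and y of nut_2b in the frame of bin between -0.069 and 0.069 m and z of nut_2b in the frame of bin between 0 and 0.036 m), for 0.2 s.
At the end, for the whole second after the job is handed in: The four nuts of lanes 1 and 2 lie in the bin, the four of lanes 3 and 4 are still in the hopper above the gate, the gate is shut to within 6 mm, the bin stands level on the base plate and home under the lanes to within 12 mm, and all is at rest (all of step 2 and x of nut_1a in the frame of bin between -0.031 and 0.031 m and y of nut_1a in the frame of bin between -0.069 and 0.069 m and z of nut_1a in the frame of bin between 0 and 0.036 m and x of nut_1b in the frame of bin between -0.031 and 0.031 m and y of nut_1b in the frame of bin between -0.069 and 0.069 m and z of nut_1b in the frame of bin between 0 and 0.036 m and x of nut_2a in the frame of bin between -0.031 and 0.031 m and y of nut_2a in the frame of bin between -0.069 and 0.069 m and z of nut_2a in the frame of bin between 0 and 0.036 m and x of nut_2b in the frame of bin between -0.031 and 0.031 m and y of nut_2b in the frame of bin between -0.069 and 0.069 m and z of nut_2b in the frame of bin between 0 and 0.036 m and z of each of nut_3a, nut_3b, nut_4a, nut_4b in the frame of hopper above 0.054 m and value of joint gate below 0.006 m and linear speed of bin below 0.02 m/s and linear speed of each of nut_1a, nut_1b, nut_2a, nut_2b, nut_3a, nut_3b, nut_4a, nut_4b below 0.03 m/s); the robot touches nothing.
It fails at once if a nut of lanes 3 or 4 falls out of the hopper (z of any of nut_3a, nut_3b, nut_4a, nut_4b in the frame of hopper below 0.046 m).
It fails at once if a nut is let out before the bin is under the lanes (x of bin in the frame of hopper below -0.03 m and z of any of nut_1a, nut_1b, nut_2a, nut_2b in the frame of hopper below 0.046 m).
It fails at once if a thing standing around is pushed more than 40 mm (distance of any of label_roll, offcut, corner_bracket from where it was at the start of the episode above 0.04 m).
It also fails if it takes over 58 s, if anything falls off the work surface, if the arm or the gripper's body presses on something with over 40 N, if the wrist force passes 120 N, or if a joint passes its speed limit or range.

## Robot

A 6-joint arm with a two-finger parallel gripper is mounted at the origin on a cart in front of the work surface, level with it; the furniture and walls round the work are solid. World frame = base frame: x ahead of the robot, y to its left, z up, the work surface at z = 0. Lengths are in m, angles in rad, forces in N, time in s.
With the tool pointing down it reaches from about 0.35 to 0.725 m from the base axis. Payload 6 kg.
Tool frame: the origin (TCP) lies midway between the tips of the shut fingers; the grasp point (between the pads) lies 19 mm behind it; z points along the fingers, y is the line along which they close (so a half turn about z gives the same grasp; the last joint's range is limited). The gripper opens to 85 mm and grips with 20 to 120 N. Pads are 22 mm wide; open, the fingers measure 114 mm over their backs; the gripper's body (76 mm by 85 mm) begins 54 mm behind the grasp point. The pads swing forward as they close: fully open they stand 13 mm farther back than shut.
Start: joints at [-0.853, 0.04, 0.085, 0, -1.615, -0.334], TCP at [0.225, -0.556, 0.231] pointing down, gripper open.
Joint ranges: [-2.56, 2.56], [-1.29, 2.01], [-1.08, 1.49], [-3.29, 1.98], [-2.81, -0.18], [-2.99, 2.99]. Speed limits (rad/s): [2.57, 2.57, 3.01, 3.14, 3.14, 3.14].

## Interface

Orientations are given as a rotation vector (axis times angle).
In Python, from plant import state, snapshot, get_calibration, close_job gives the robot as it stands.
- The arm moves only by the tool servo_tool, never from a script. Its argument "steps" is a list of rows, each an object with "offset": the shift along the world's x, y, z in mm, a list of three; "twist": the turn about the world's z in units of 5 degrees (1.0 is 5 degrees); "gripper": the opening, from 0 (shut) to 1 (fully open). A call has 1 to 12 rows; each row is the pose to reach, as a shift and turn from the pose commanded when the call began; what a row does not reach only later rows make up. A row lasts 1/12 s, in which the tool goes at most 41.7 mm and 7.16 degrees, less where a joint would pass 70% of its speed; a pose out of reach is approached as far as the arm can. A call with a gripper value outside its range is refused whole. The fingers move at their own pace and stop on an object; "squeeze" is the grip in N (left out, the last holds). Time passes only in rows, so rows that repeat a pose let the fingers close. It gives the time, the measured TCP pose, the force, the opening and the grip force at its end, in the units of the state.
- state(): the state, without advancing time (a new reading comes with each control period).
- snapshot(name): name is "scene" or "side" or "wrist"; returns the picture (480x640x3 uint8, red, green, blue); there is no depth.
- get_calibration(name): a dict with "mtx" (3x3 intrinsics, pixels), "rvec" (rotation vector, rad) and "tvec" (3), from world to camera coordinates, as OpenCV has them; the wrist camera has in their place "hand_eye" (4x4, takes a point from camera to tool coordinates, whose origin is the TCP and whose axes are the flange's). Camera axes: x right, y down, z forward; pixel columns grow to the right and rows downward; lengths in m; the calibration is good to about 2 mm. A picture is of the moment at which its call begins: read the wrist's pose just before it. get_calibration takes no time and is no camera call.
- close_job(): hands the job in; it is judged then, once.
The state is a dict: "clock": time; "qpos": joint angles; "qd": joint speeds; "tau": joint torques, N m; "tcp_pos": TCP position; "ee_rot": TCP orientation; "wrist_force": force on the tool from outside, world axes, zero at the start; "torque": the same for the moment, N m; "width": finger opening in m; "finger_force": force on a finger pad.
Only numpy, scipy, OpenCV 4.12 (cv2) and the standard library are available. Lean on these libraries where they do the work, as an engineer would, in place of code of your own. Each camera call takes 0.05 s, during which the arm holds its last target. There are 200 camera calls.

## Working session

There is one attempt and no reset: what is moved stays moved. The work goes in short steps, Python scripts to look and compute and a tool call to move; the robot and the scene stay as the last step left them, time stands still between calls to the robot, and variables do not carry over. Pictures are saved under pics/ and viewed, at most 10 in all, crops included, and the job is handed in when it is done.

Besides the shell and the picture viewer there is one more tool, called as name([rows], argument=value, ...), one row to a line, values as JSON. servo_tool: Moves the arm, as the interface text tells. Its arguments: {"type":"object","properties":{"steps":{"type":"array"},"squeeze":{"type":"number"}},"required":["steps"]}

```bash
mkdir -p pics; ls; python3 - <<'E'
from plant import *
import cv2
s=state();print(s)
for n in("scene","side"):
    cv2.imwrite(f"pics/{n}0.png",snapshot(n)[:,:,::-1]);print(n,get_calibration(n))
print(get_calibration("wrist"))
E
```

```text
pics
{'clock': 0.0, 'qpos': array([-8.53290288e-01,  4.08016018e-02,  8.37926161e-02, -4.59329465e-04,
       -1.61547906e+00, -3.33714589e-01]), 'qd': array([ 3.94568143e-04, -2.14677206e-03,  9.47109040e-05, -3.72933510e-04,
        6.28429759e-04,  2.70486207e-03]), 'tau': array([-1.51838994e-03, -3.68193483e+01,  3.47401214e+01,  6.93244770e+00,
       -5.70266449e-03,  2.24454993e-05]), 'tcp_pos': array([ 0.22462423, -0.55601405,  0.23027548]), 'ee_rot': array([ 5.99109709e-01, -3.08347628e+00, -2.65993362e-03]), 'wrist_force': array([-0.34158791,  0.12279665,  0.70225922]), 'torque': array([-0.02017445, -0.03540941,  0.03415966]), 'finger_force': 0.0, 'width': 0.08512997825685945}
scene {'mtx': array([[476.25369177,   0.        , 320.58163523],
       [  0.        , 476.25369177, 242.98741099],
       [  0.        ,   0.        ,   1.        ]]), 'rvec': array([ 1.2364144 , -2.3466711 ,  0.91595004]), 'tvec': array([0.33733014, 0.38090345, 0.93646578])}
side {'mtx': array([[445.57268077,   0.        , 330.60510814],
       [  0.        , 445.57268077, 239.57986144],
       [  0.        ,   0.        ,   1.        ]]), 'rvec': array([ 2.25147917, -0.38711175,  0.19040139]), 'tvec': array([-0.52312324,  0.17430858,  1.0959938 ])}
{'mtx': array([[372.81410225,   0.        , 314.53434187],
       [  0.        , 372.81410225, 236.82909484],
       [  0.        ,   0.        ,   1.        ]]), 'hand_eye': array([[ 2.68175782e-04, -9.64384390e-01, -2.64504586e-01,
         6.75663583e-02],
       [ 9.99999791e-01,  4.14433393e-04, -4.97145898e-04,
        -7.92334543e-04],
       [ 5.89059277e-04, -2.64504397e-01,  9.64384299e-01,
        -1.42812072e-01],
       [ 0.00000000e+00,  0.00000000e+00,  0.00000000e+00,
         1.00000000e+00]])}
```

View pics/scene0.png

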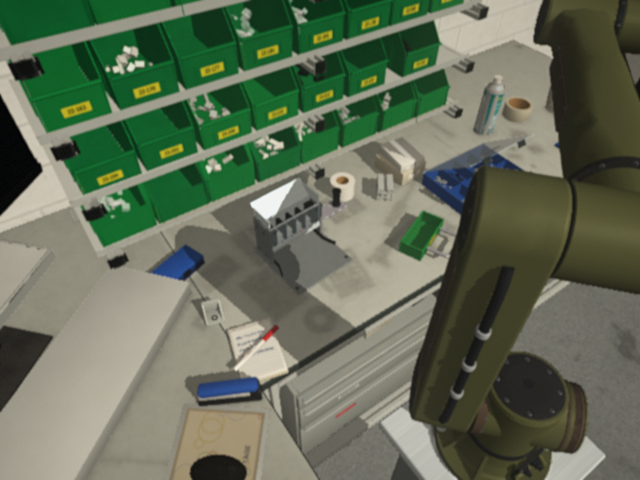

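View pics/side0.png

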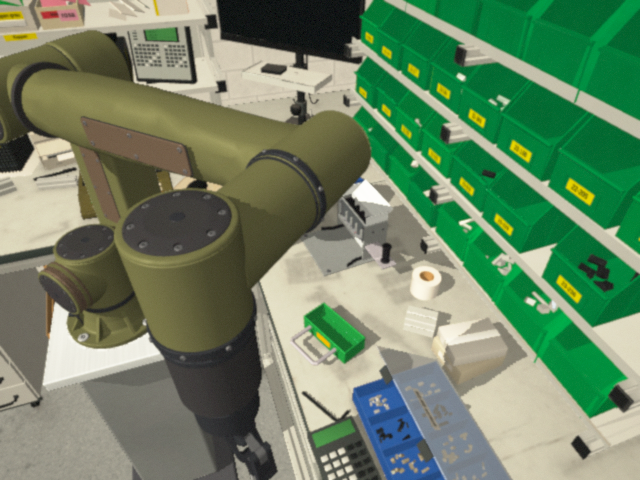

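The scene view shows the hopper at about (290,230), the knob at (337,195), the bin at (422,235) and its pull at (443,243). The side view shows the bin at (335,332), the pull at (302,345) and the knob at (386,252). I'll enlarge both for exact pixels.

```bash
python3 - <<'E'
import cv2
a=cv2.imread("pics/scene0.png")[170:300,240:470];cv2.imwrite("pics/sc.png",cv2.resize(a,(782,442),interpolation=cv2.INTER_CUBIC)) #3.4x
b=cv2.imread("pics/side0.png")[170:370,285:455];cv2.imwrite("pics/si.png",cv2.resize(b,(510,600),interpolation=cv2.INTER_CUBIC)) #3x
E
```

```text
(no output)
```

View pics/sc.png

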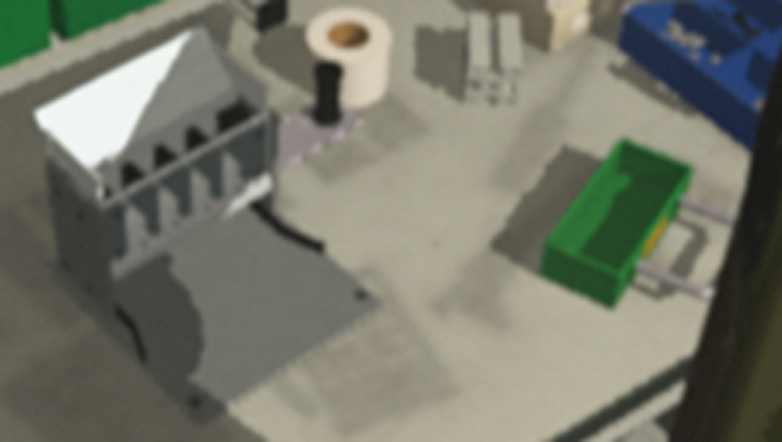

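View pics/si.png

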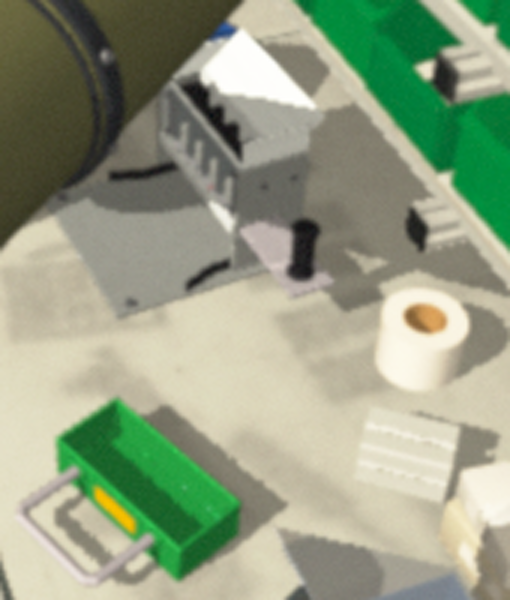

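Crop readings: in the scene crop the bin rim corners are at (624,140), (692,170), (543,262) and (614,285). In the side crop they are at (117,400), (240,500), (58,438) and (180,548), with the pull corners at (22,508) and (90,580). The plate's front corners are at (380,305)/(205,415) in the scene crop and (122,317) in the side crop. The knob top is at (328,68) in the scene crop and (306,225) in the side crop.

```bash
cat > h.py <<'E'
import numpy as np,cv2
from plant import *
from scipy.optimize import least_squares
C={n:get_calibration(n) for n in("scene","side")}
def proj(n,P): return cv2.projectPoints(np.float64(P).reshape(-1,3),C[n]["rvec"],C[n]["tvec"],C[n]["mtx"],None)[0][:,0]
def wristproj(P,s):
    W=get_calibration("wrist");R=cv2.Rodrigues(s["ee_rot"])[0];H=W["hand_eye"]
    t=(np.float64(P).reshape(-1,3)-s["tcp_pos"])@R; c=(t-H[:3,3])@H[:3,:3]; u=c@W["mtx"].T
    return u[:,:2]/u[:,2:]
def world(p,L):
    c,s=np.cos(p[2]),np.sin(p[2]);L=np.float64(L)
    return np.c_[p[0]+c*L[:,0]-s*L[:,1],p[1]+s*L[:,0]+c*L[:,1],L[:,2]]
def fit(obs,p0,loc=lambda k,p:k):
    def r(p): return np.concatenate([(proj(n,world(p,[loc(k,p)]))[0]-px) for n,k,px in obs])
    f=least_squares(r,p0,loss="soft_l1");return f.x,r(f.x).reshape(-1,2)
def inv(p,X): c,s=np.cos(p[2]),np.sin(p[2]);d=np.float64(X)-p[:2];return c*d[0]+s*d[1],-s*d[0]+c*d[1]
E
cat > m.py <<'E'
from h import *
S=lambda x,y:(240+x/3.4,170+y/3.4)
T=lambda x,y:(285+x/3,170+y/3)
hx=[("scene",(-.145,-.09,.005),S(380,305)),("scene",(-.145,.09,.005),S(207,415)),("side",(-.145,-.09,.005),T(122,317)),("side",(-.145,.09,.005),T(60,203)),
("scene",(-.024,.08,.124),S(103,197)),("scene",(-.024,-.08,.124),S(270,112)),("side",(-.024,-.08,.124),T(240,162)),("side",(-.024,.08,.124),T(163,85))]
p,r=fit(hx,[.5,.1,0]);print("hopper",p.round(4),r.round(1).tolist())
kn=[("scene",(0,-.15,.111),S(328,68)),("side",(0,-.15,.111),T(306,225))]
q,r=fit(kn,[.5,0],lambda k,p:k) if 0 else (None,None)
f=least_squares(lambda k:np.concatenate([proj(n,[[k[0],k[1],.111]])[0]-px for n,_,px in kn]),[.5,0]);print("knob",f.x.round(4),"in hopper",np.round(inv(p,f.x),4),f.fun.round(1))
b=[("scene",(.032,.07,.04),S(543,262)),("scene",(.032,-.07,.04),S(624,140)),("scene",(-.032,-.07,.04),S(692,170)),("scene",(-.032,.07,.04),S(614,285)),
("side",(.032,.07,.04),T(117,400)),("side",(.032,-.07,.04),T(240,500)),("side",(-.032,-.07,.04),T(180,548)),("side",(-.032,.07,.04),T(58,438)),
("side",(-.093,.042,.028),T(22,508)),("side",(-.093,-.042,.028),T(90,580))]
p,r=fit(b,[.5,-.2,0]);print("bin",p.round(4),r.round(1).tolist())
E
python3 m.py
```

```text
hopper [0.658  0.0487 0.0982] [[2.0, -2.8], [-1.1, 0.6], [0.2, -1.3], [-4.9, -2.5], [-0.0, 1.8], [1.7, -2.2], [1.5, 1.6], [-0.0, -4.6]]
knob [ 0.6679 -0.103 ] in hopper [-0.005  -0.1519] [ 0.7 -1.1 -0.5 -1.2]
bin [ 0.4742 -0.248   0.3904] [[0.9, -7.1], [-0.1, -2.2], [1.5, -2.1], [2.6, -3.7], [0.0, -2.7], [0.5, -0.7], [-0.3, -0.6], [-0.9, -1.6], [-1.8, -0.2], [-0.1, -0.2]]
```

servo_tool([
  {"offset": [225,306,30],"twist": 18,"gripper": 1},
  {"offset": [225,306,30],"twist": 18,"gripper": 1},
  {"offset": [225,306,30],"twist": 18,"gripper": 1},
  {"offset": [225,306,30],"twist": 18,"gripper": 1},
  {"offset": [225,306,30],"twist": 18,"gripper": 1},
  {"offset": [225,306,30],"twist": 18,"gripper": 1},
  {"offset": [225,306,30],"twist": 18,"gripper": 1},
  {"offset": [225,306,30],"twist": 18,"gripper": 1},
  {"offset": [225,306,30],"twist": 18,"gripper": 1},
  {"offset": [225,306,30],"twist": 18,"gripper": 1},
  {"offset": [225,306,30],"twist": 18,"gripper": 1},
  {"offset": [225,306,30],"twist": 18,"gripper": 1},
])

```text
clock: 1.1
tcp_pos: [0.4502, -0.2491, 0.2608]
ee_rot: [2.548, -1.837, -0.001]
wrist_force: [-0.3, 0.4, 0.5]
width: 0.0852
finger_force: 0.0
```

servo_tool([
  {"offset": [0,0,0],"twist": 1,"gripper": 1},
  {"offset": [0,0,0],"twist": 1,"gripper": 1},
  {"offset": [0,0,0],"twist": 1,"gripper": 1},
])

```text
clock: 1.35
tcp_pos: [0.4496, -0.2502, 0.2609]
ee_rot: [2.616, -1.739, -0.001]
wrist_force: [0.0, 0.1, -0.3]
width: 0.0855
finger_force: 0.0
```

```bash
python3 - <<'E'
from h import *
s=state();im=snapshot("wrist");print(s["clock"],s["tcp_pos"].round(4),s["ee_rot"].round(4),s["qpos"].round(2))
R=cv2.Rodrigues(s["ee_rot"])[0];print(R.round(3))
side=snapshot("side");sc=snapshot("scene")
o=np.vstack([np.hstack([cv2.resize(side[160:370,240:460],(440,420),interpolation=2),cv2.resize(sc[165:305,230:350],(360,420),interpolation=2)])])
cv2.imwrite("pics/w1.png",im[:,:,::-1]);cv2.imwrite("pics/s1.png",o[:,:,::-1])
b=[.4742,-.248,.3904]
print(wristproj(world(b,[(x,y,.04) for x in(-.032,.032) for y in(-.07,.07)]+[(-.093,0,.028)]),s).round())
h=[.658,.0487,.0982]
print(wristproj(world(h,[(-.145,-.09,.005),(-.145,.09,.005),(-.024,-.08,.124),(-.024,.08,.124),(0,-.15,.111)]),s).round())
E
```

```text
1.35 [ 0.4496 -0.2502  0.2609] [ 2.6162e+00 -1.7389e+00 -1.0000e-03] [-0.12 -0.18 -0.07 -0.   -1.68  0.51]
[[ 0.387 -0.922 -0.001]
 [-0.922 -0.387  0.   ]
 [-0.     0.001 -1.   ]]
[[323. 124.]
 [321. 266.]
 [255. 124.]
 [259. 265.]
 [382. 197.]]
[[193. 326.]
 [164. 445.]
 [ 10. 368.]
 [ -5. 505.]
 [  0. 282.]]
```

View pics/w1.png

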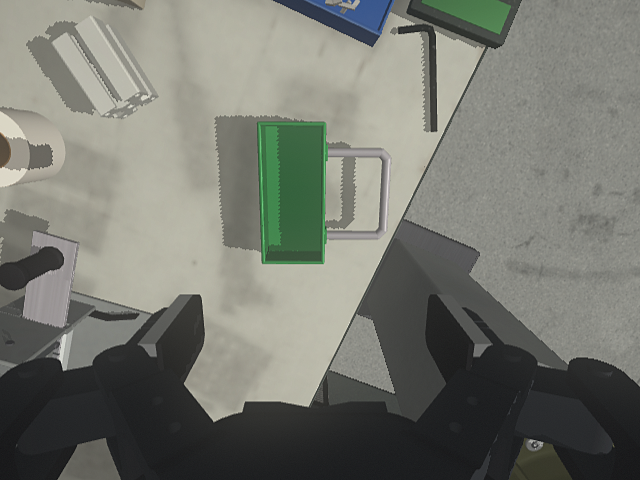

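View pics/s1.png

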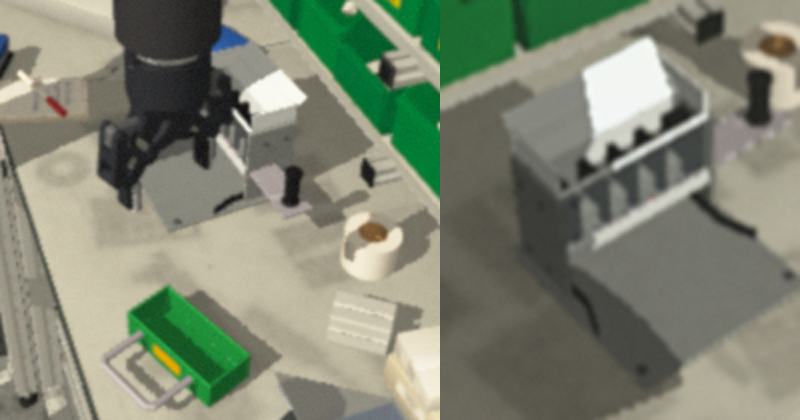

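The wrist view has the bin rim corners at (258,122), (326,122), (262,263) and (325,263). The prediction was 2-3 px off, so the bin is at about (0.472,-0.251) with yaw 0.39. I'll take one pass over the hopper before grasping, to fix its pose.

servo_tool([
  {"offset": [145,245,40],"twist": -3,"gripper": 1},
  {"offset": [145,245,40],"twist": -3,"gripper": 1},
  {"offset": [145,245,40],"twist": -3,"gripper": 1},
  {"offset": [145,245,40],"twist": -3,"gripper": 1},
  {"offset": [145,245,40],"twist": -3,"gripper": 1},
  {"offset": [145,245,40],"twist": -3,"gripper": 1},
  {"offset": [145,245,40],"twist": -3,"gripper": 1},
  {"offset": [145,245,40],"twist": -3,"gripper": 1},
  {"offset": [145,245,40],"twist": -3,"gripper": 1},
  {"offset": [145,245,40],"twist": -3,"gripper": 1},
])

```text
clock: 2.33
tcp_pos: [0.5946, -0.0054, 0.3009]
ee_rot: [2.369, -2.062, -0.0]
wrist_force: [-0.3, -0.4, 0.1]
width: 0.0855
finger_force: 0.0
```

```bash
python3 - <<'E'
from h import *
s=state();im=snapshot("wrist");print(s["clock"],s["tcp_pos"].round(4),s["ee_rot"].round(4))
np.savez("w2.npz",im=im,**{k:s[k] for k in("tcp_pos","ee_rot")})
cv2.imwrite("pics/w2.png",cv2.resize(im,(800,600),interpolation=2)[:,:,::-1])
h=[.658,.0487,.0982]
print(1.25*wristproj(world(h,[(-.145,-.09,.005),(-.145,.09,.005),(-.024,-.08,.124),(-.024,.08,.124),(0,-.15,.111)]),s).round())
E
```

```text
2.3333 [ 0.5946 -0.0054  0.3009] [ 2.3687e+00 -2.0623e+00 -5.0000e-04]
[[477.5  201.25]
 [461.25 378.75]
 [328.75 220.  ]
 [328.75 428.75]
 [296.25 111.25]]
```

View pics/w2.png

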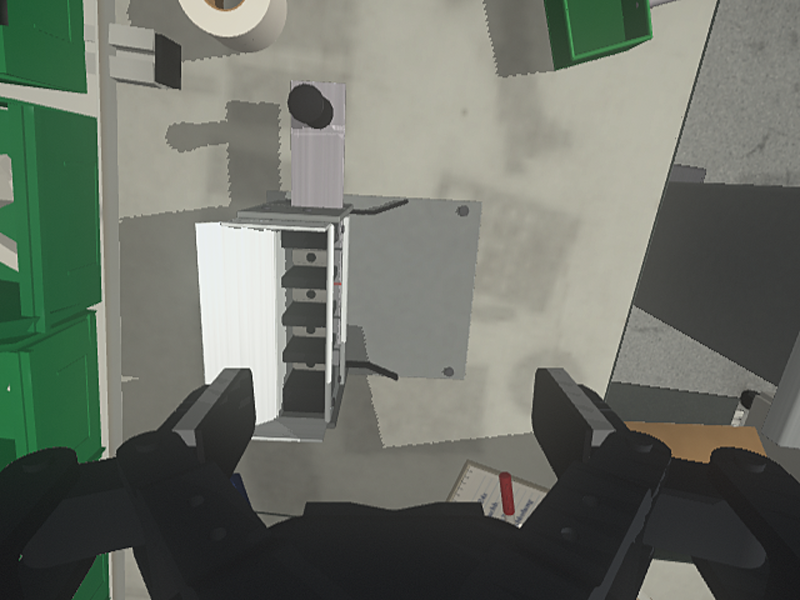

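The view shows the plate's front corners at (482,201) and (465,380), the knob's top disc at (305,104), the strip's right end corners at (291,81) and (345,82), and the front top bar ends at (331,222) and (327,437). I'll fit the hopper pose from these.

```bash
python3 - <<'E'
from h import *
d=np.load("w2.npz");s={k:d[k] for k in("tcp_pos","ee_rot")}
P=[((-.145,-.09,.005),(482,201)),((-.145,.09,.005),(465,380)),((0,-.15,.111),(305,104))]
def r(p): 
    L=[np.array(k)-[0,p[3] if i==2 else 0,0] for i,(k,_) in enumerate(P)]
    return ((wristproj(world(p,L),s)-np.array([q for _,q in P])/1.25)).ravel()
f=least_squares(r,[.658,.0487,.0982,0]);p=f.x;print(p.round(4),f.fun.reshape(-1,2).round(1).tolist())
k=world(p,[(0,-.15-p[3],0)]);print("knob",k.round(4),"front",world(p,[(-.1,0,0)]).round(4), "home pull",world(p,[(-.093,0,0)]).round(4),"start pull",world(p,[(-.193,0,0)]).round(4))
R=cv2.Rodrigues(s["ee_rot"])[0];print("tool y yaw deg",np.degrees(np.arctan2(R[1,1],R[0,1])))
for n in("scene","side"): print(n,proj(n,np.r_[world(p,[(-.145,-.09,.005),(-.145,.09,.005)]),k+[0,0,.111]]).round(1).tolist())
E
```

```text
[0.654  0.0472 0.0878 0.0034] [[0.5, 0.3], [-0.1, -0.3], [-0.2, -0.0]]
knob [[ 0.6674 -0.1056  0.    ]] front [[0.5543 0.0384 0.    ]] home pull [[0.5613 0.0391 0.    ]] start pull [[0.4617 0.0303 0.    ]]
tool y yaw deg -172.08885889384874
scene [[354.9, 258.2], [300.4, 293.6], [338.1, 188.7]]
side [[324.1, 274.8], [299.1, 235.3], [386.8, 244.5]]
```

servo_tool([
  {"offset": [-123,-246,-150],"twist": 2.9,"gripper": 1},
  {"offset": [-123,-246,-150],"twist": 2.9,"gripper": 1},
  {"offset": [-123,-246,-150],"twist": 2.9,"gripper": 1},
  {"offset": [-123,-246,-150],"twist": 2.9,"gripper": 1},
  {"offset": [-123,-246,-150],"twist": 2.9,"gripper": 1},
  {"offset": [-123,-246,-150],"twist": 2.9,"gripper": 1},
  {"offset": [-123,-246,-150],"twist": 2.9,"gripper": 1},
  {"offset": [-123,-246,-150],"twist": 2.9,"gripper": 1},
  {"offset": [-123,-246,-150],"twist": 2.9,"gripper": 1},
  {"offset": [-123,-246,-150],"twist": 2.9,"gripper": 1},
  {"offset": [-123,-246,-190],"twist": 2.9,"gripper": 1},
  {"offset": [-123,-246,-220],"twist": 2.9,"gripper": 1},
])

```text
clock: 3.38
tcp_pos: [0.4727, -0.2515, 0.0823]
ee_rot: [-2.608, 1.747, -0.007]
wrist_force: [0.9, 0.8, -1.4]
width: 0.0852
finger_force: 0.0
```

```bash
python3 - <<'E'
from h import *
s=state();im=snapshot("wrist");R=cv2.Rodrigues(s["ee_rot"])[0];print(s["tcp_pos"].round(4),np.degrees(np.arctan2(-R[1,1],-R[0,1])))
cv2.imwrite("pics/w3.png",im[:,:,::-1])
b=[.472,-.251,.39]
print(wristproj(world(b,[(x,y,.04) for x in(-.032,.032) for y in(-.07,.07)]+[(-.093,-.042,.028)]),s).round())
E
```

```text
[ 0.4727 -0.2515  0.0823] 22.376796201770283
[[382. 132.]
 [370. 384.]
 [248. 132.]
 [259. 384.]
 [491. 187.]]
```

View pics/w3.png

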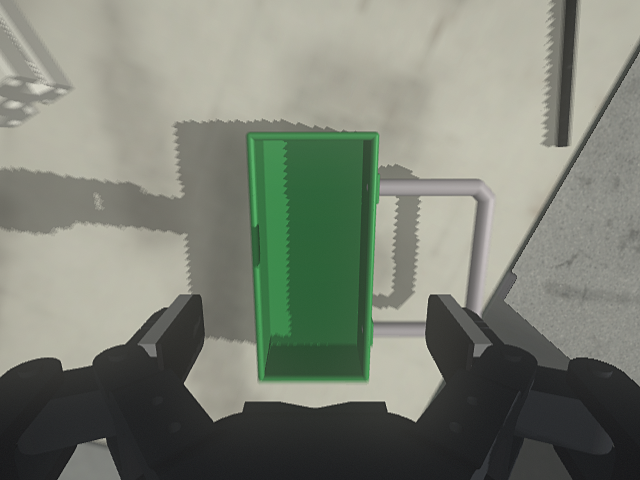

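The bin rim is at (248,132), (380,132), (259,381) and (370,381), within 2 px of the prediction. I'll descend and grip.

servo_tool([
  {"offset": [0,0,-30],"twist": 0,"gripper": 1},
  {"offset": [0,0,-58],"twist": 0,"gripper": 1},
  {"offset": [0,0,-71],"twist": 0,"gripper": 1},
  {"offset": [0,0,-71],"twist": 0,"gripper": 1},
  {"offset": [0,0,-71],"twist": 0,"gripper": 0.5},
  {"offset": [0,0,-71],"twist": 0,"gripper": 0.5},
  {"offset": [0,0,-71],"twist": 0,"gripper": 0.5},
  {"offset": [0,0,-71],"twist": 0,"gripper": 0.5},
  {"offset": [0,0,-71],"twist": 0,"gripper": 0.5},
  {"offset": [0,0,-71],"twist": 0,"gripper": 0.5},
], squeeze=50)

```text
clock: 4.27
tcp_pos: [0.4736, -0.2517, 0.0134]
ee_rot: [-2.611, 1.745, -0.007]
wrist_force: [0.6, 2.1, 6.8]
width: 0.0632
finger_force: 58.5
```

servo_tool([
  {"offset": [0,0,30],"twist": 0,"gripper": 0.5},
  {"offset": [0,0,60],"twist": 0,"gripper": 0.5},
  {"offset": [10,35,65],"twist": -0.5,"gripper": 0.5},
  {"offset": [20,70,65],"twist": -1,"gripper": 0.5},
  {"offset": [30,105,65],"twist": -1.5,"gripper": 0.5},
  {"offset": [40,140,65],"twist": -2,"gripper": 0.5},
  {"offset": [50,175,65],"twist": -2.5,"gripper": 0.5},
  {"offset": [60,210,65],"twist": -3,"gripper": 0.5},
  {"offset": [70,245,65],"twist": -3.47,"gripper": 0.5},
  {"offset": [76,275,65],"twist": -3.47,"gripper": 0.5},
  {"offset": [77,289,60],"twist": -3.47,"gripper": 0.5},
  {"offset": [77,289,40],"twist": -3.47,"gripper": 0.5},
])

```text
clock: 5.27
tcp_pos: [0.551, 0.0411, 0.0535]
ee_rot: [-2.318, 2.113, -0.005]
wrist_force: [1.0, -0.8, -2.5]
width: 0.0629
finger_force: 57.7
```

```bash
python3 - <<'E'
from h import *
s=state();R=cv2.Rodrigues(s["ee_rot"])[0];p=[.654,.0472,.0878];print(s["tcp_pos"].round(4),inv(p,s["tcp_pos"][:2]),np.degrees(np.arctan2(-R[1,1],-R[0,1])),s["width"],s["wrist_force"])
im=snapshot("wrist");im2=snapshot("scene");im3=snapshot("side")
o=np.hstack([cv2.resize(im,(400,300)),cv2.resize(im3[170:320,230:430],(400,300),interpolation=2)])
o=np.vstack([o,np.hstack([cv2.resize(im2[170:320,200:400],(400,300),interpolation=2),np.zeros((300,400,3),np.uint8)])])
cv2.imwrite("pics/w4.png",o[:,:,::-1])
E
```

```text
[0.551  0.0411 0.0535] (np.float64(-0.10317371516295318), np.float64(0.0029181436290955706)) 5.28971729623896 0.0629020811972408 [ 1.01332407 -0.84629567 -2.50519421]
```

View pics/w4.png

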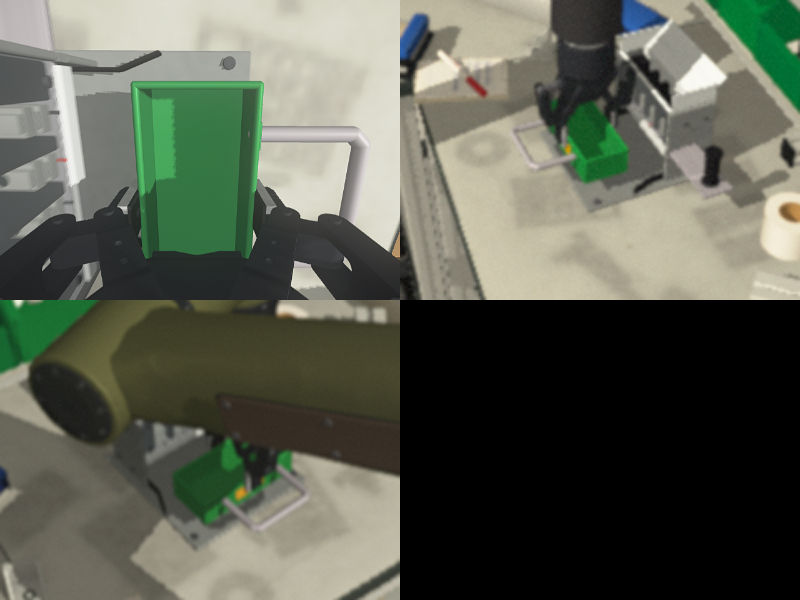

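The bin is held level above the plate and in line with it. I'll set it down, open and rise.

servo_tool([
  {"offset": [0,-3,-20],"twist": 0,"gripper": 0.5},
  {"offset": [0,-3,-30],"twist": 0,"gripper": 0.5},
  {"offset": [0,-3,-35],"twist": 0,"gripper": 0.5},
  {"offset": [0,-3,-36],"twist": 0,"gripper": 0.5},
  {"offset": [0,-3,-36],"twist": 0,"gripper": 1},
  {"offset": [0,-3,-36],"twist": 0,"gripper": 1},
  {"offset": [0,-3,-36],"twist": 0,"gripper": 1},
  {"offset": [0,-3,-36],"twist": 0,"gripper": 1},
  {"offset": [0,-3,-36],"twist": 0,"gripper": 1},
  {"offset": [0,-3,-36],"twist": 0,"gripper": 1},
  {"offset": [0,-3,-36],"twist": 0,"gripper": 1},
  {"offset": [0,-3,-36],"twist": 0,"gripper": 1},
])

```text
clock: 6.42
tcp_pos: [0.5487, 0.0347, 0.0142]
ee_rot: [2.318, -2.121, -0.0]
wrist_force: [0.1, -0.0, 0.5]
width: 0.0856
finger_force: 0.0
```

servo_tool([
  {"offset": [0,0,30],"twist": 0,"gripper": 1},
  {"offset": [0,0,65],"twist": 0,"gripper": 1},
  {"offset": [0,0,105],"twist": 0,"gripper": 1},
  {"offset": [-40,0,135],"twist": 0,"gripper": 0.7},
  {"offset": [-80,0,135],"twist": 0,"gripper": 0.7},
  {"offset": [-90,0,135],"twist": 0,"gripper": 0.7},
  {"offset": [-90,0,135],"twist": 0,"gripper": 0.7},
])

```text
clock: 7.0
tcp_pos: [0.4572, 0.0349, 0.151]
ee_rot: [-2.316, 2.117, -0.002]
wrist_force: [1.0, -0.6, 0.3]
width: 0.0594
finger_force: 0.0
```

```bash
cat > g.py <<'E'
from h import *
s=state();im=snapshot("wrist");R=cv2.Rodrigues(s["ee_rot"])[0];print(s["clock"],s["tcp_pos"].round(4),np.degrees(np.arctan2(R[1,1],R[0,1])))
cv2.imwrite("pics/g.png",im[:,:,::-1])
hsv=cv2.cvtColor(im,cv2.COLOR_RGB2HSV)
m=cv2.inRange(hsv,(50,120,40),(80,255,255))
n,l,st,c=cv2.connectedComponentsWithStats(m)
import sys
for i in range(1,n):
    if st[i,4]>400: print(st[i],cv2.approxPolyDP(cv2.convexHull(np.argwhere(l==i)[:,::-1].astype(np.int32)),5,True)[:,0].tolist())
p=[.654,.0472,.0878]
for bx in map(float,sys.argv[1:]): print("pred",wristproj(world(p,[(bx+x,y,.045) for x in(-.032,.032) for y in(-.07,.07)]),s).round(0).tolist(),"bar",wristproj(world(p,[(bx-.093,-.042,.033),(bx-.093,.042,.033)]),s).round(0).tolist())
# light/bar profile along a row between rods
E
python3 g.py -0.105
```

```text
7.0 [0.4572 0.0349 0.151 ] -174.85434820244046
[  123   118   116   199 14420] [[234, 121], [233, 284], [187, 316], [149, 316], [123, 119]]
pred [[221.0, 123.0], [233.0, 321.0], [121.0, 122.0], [146.0, 320.0]] bar [[316.0, 166.0], [316.0, 280.0]]
```

servo_tool([
  {"offset": [-2,-8,-35],"twist": 0,"gripper": 0.7},
  {"offset": [-2,-8,-70],"twist": 0,"gripper": 0.7},
  {"offset": [-2,-8,-105],"twist": 0,"gripper": 0.7},
  {"offset": [-2,-8,-130],"twist": 0,"gripper": 0.7},
  {"offset": [-2,-8,-137],"twist": 0,"gripper": 0.7},
  {"offset": [-2,-8,-137],"twist": 0,"gripper": 0.3},
  {"offset": [-2,-8,-137],"twist": 0,"gripper": 0.0},
  {"offset": [-2,-8,-137],"twist": 0,"gripper": 0.0},
  {"offset": [-2,-8,-137],"twist": 0,"gripper": 0.0},
  {"offset": [-2,-8,-137],"twist": 0,"gripper": 0.0},
  {"offset": [-2,-8,-137],"twist": 0,"gripper": 0.0},
], squeeze=30)

```text
clock: 7.97
tcp_pos: [0.4575, 0.027, 0.0136]
ee_rot: [-2.316, 2.119, -0.002]
wrist_force: [-0.3, 0.3, 0.8]
width: 0.0079
finger_force: 29.2
```

servo_tool([
  {"offset": [8,2,0],"twist": 0,"gripper": 0},
  {"offset": [17,4,0],"twist": 0,"gripper": 0},
  {"offset": [26,5,0],"twist": 0,"gripper": 0},
  {"offset": [35,6,0],"twist": 0,"gripper": 0},
  {"offset": [44,7,0],"twist": 0,"gripper": 0},
  {"offset": [53,8,0],"twist": 0,"gripper": 0},
  {"offset": [62,8.5,0],"twist": 0,"gripper": 0},
  {"offset": [71,9.3,0],"twist": 0,"gripper": 0},
  {"offset": [80,10,0],"twist": 0,"gripper": 0},
  {"offset": [88,10.7,0],"twist": 0,"gripper": 0},
  {"offset": [94,11.2,0],"twist": 0,"gripper": 0},
  {"offset": [98,11.5,0],"twist": 0,"gripper": 0},
])

```text
clock: 8.97
tcp_pos: [0.5552, 0.0382, 0.0125]
ee_rot: [2.317, -2.121, -0.0]
wrist_force: [-4.3, -0.9, 4.3]
width: 0.0079
finger_force: 29.6
```

servo_tool([
  {"offset": [3,0.3,0],"twist": 0,"gripper": 0},
  {"offset": [5,0.5,0],"twist": 0,"gripper": 0},
  {"offset": [5,0.5,0],"twist": 0,"gripper": 0},
])

```text
clock: 9.22
tcp_pos: [0.5601, 0.0387, 0.0123]
ee_rot: [-2.318, 2.121, -0.001]
wrist_force: [-1.8, -0.7, 2.8]
width: 0.0076
finger_force: 29.4
```

servo_tool([
  {"offset": [2,0.2,0],"twist": 0,"gripper": 0},
  {"offset": [4,0.4,0],"twist": 0,"gripper": 0},
  {"offset": [4,0.4,0],"twist": 0,"gripper": 0},
])

```text
clock: 9.47
tcp_pos: [0.5619, 0.0389, 0.0121]
ee_rot: [2.315, -2.118, -0.004]
wrist_force: [-12.7, -0.1, 9.0]
width: 0.0078
finger_force: 30.2
```

The bin hit the back stop: 12.7 N of force, with TCP x stalled at 0.5619. I'll relax, release, rise and cross to the knob.

servo_tool([
  {"offset": [-2,-0.2,0],"twist": 0,"gripper": 0},
  {"offset": [-2,-0.2,1],"twist": 0,"gripper": 0.6},
  {"offset": [-2,-0.2,1],"twist": 0,"gripper": 0.6},
  {"offset": [-2,-0.2,1],"twist": 0,"gripper": 0.6},
  {"offset": [-2,-0.2,1],"twist": 0,"gripper": 0.6},
  {"offset": [-2,0,1],"twist": 0,"gripper": 0.6},
  {"offset": [-4,0,30],"twist": 0,"gripper": 0.6},
  {"offset": [-4,0,65],"twist": 0,"gripper": 0.6},
  {"offset": [-4,0,105],"twist": 0,"gripper": 0.8},
  {"offset": [-4,0,145],"twist": 0,"gripper": 0.8},
  {"offset": [-4,0,180],"twist": 0,"gripper": 0.8},
  {"offset": [-4,0,180],"twist": 0,"gripper": 0.8},
])

```text
clock: 10.47
tcp_pos: [0.5627, 0.039, 0.2017]
ee_rot: [-2.31, 2.114, -0.013]
wrist_force: [1.1, -0.6, 1.6]
width: 0.0682
finger_force: 0.0
```

```bash
python3 g.py 0 -0.006
```

```text
10.4667 [0.5627 0.039  0.2017] -174.91601967601775
[232 132  19 119 439] [[232, 132], [240, 133], [250, 175], [245, 250]]
pred [[240.0, 132.0], [248.0, 298.0], [158.0, 132.0], [175.0, 298.0]] bar [[319.0, 167.0], [318.0, 264.0]]
pred [[248.0, 132.0], [255.0, 298.0], [166.0, 132.0], [182.0, 298.0]] bar [[326.0, 167.0], [325.0, 264.0]]
```

The bin's front rim corner is at (240,133), and the prediction for x=0 was (240,132), so the bin is home. Next is the knob.

servo_tool([
  {"offset": [20,-36,10],"twist": 0,"gripper": 0.8},
  {"offset": [40,-72,10],"twist": 0,"gripper": 0.8},
  {"offset": [63,-105,10],"twist": 0,"gripper": 0.8},
  {"offset": [85,-135,10],"twist": 0,"gripper": 0.8},
  {"offset": [105,-145,0],"twist": 0,"gripper": 0.8},
  {"offset": [105,-145,-20],"twist": 0,"gripper": 0.8},
  {"offset": [105,-145,-20],"twist": 0,"gripper": 0.8},
  {"offset": [105,-145,-20],"twist": 0,"gripper": 0.8},
])

```text
clock: 11.18
tcp_pos: [0.6637, -0.106, 0.1696]
ee_rot: [2.315, -2.119, -0.005]
wrist_force: [-0.7, 0.4, 1.2]
width: 0.0682
finger_force: 0.0
```

```bash
python3 - <<'E'
from h import *
s=state();im=snapshot("wrist");print(s["clock"],s["tcp_pos"].round(4))
print("knob top pred",wristproj([[.6674,-.1056,.111]],s))
g=im.max(2);m=(g<45).astype(np.uint8);n,l,st,c=cv2.connectedComponentsWithStats(m)
for i in range(1,n):
    if st[i,4]>300: print(st[i],c[i].round())
cv2.imwrite("pics/k.png",im[:,:,::-1])
E
```

```text
11.1833 [ 0.6637 -0.106   0.1696]
knob top pred [[306.72521573 258.5139987 ]]
[    0   306   640   174 55694] [290. 423.]
[465 400  28  80 481] [476. 450.]
```

```bash
python3 - <<'E'
import cv2,numpy as np
g=cv2.imread("pics/k.png").max(2)
for r in (235,258,275): print(r,g[r,260:360:4].tolist())
print(g[200:306:4,307].tolist())
E
```

```text
235 [162, 173, 170, 169, 172, 109, 113, 113, 53, 55, 55, 56, 56, 57, 58, 59, 51, 155, 151, 153, 177, 177, 177, 178, 178]
258 [102, 159, 158, 158, 159, 181, 187, 54, 56, 57, 56, 57, 60, 59, 60, 61, 62, 180, 168, 184, 177, 175, 177, 177, 179]
275 [97, 149, 150, 150, 151, 154, 156, 153, 158, 158, 155, 45, 72, 124, 162, 154, 158, 156, 165, 186, 175, 175, 174, 177, 178]
[155, 162, 160, 158, 138, 60, 57, 58, 56, 58, 63, 62, 62, 61, 59, 58, 57, 58, 57, 145, 156, 155, 155, 154, 154, 154, 154]
```

The knob's disc is centred near (306.5,254), so the knob is at about (0.667,-0.108). I'll descend and grip.

servo_tool([
  {"offset": [3.5,-2,-30],"twist": 0,"gripper": 0.8},
  {"offset": [3.5,-2,-60],"twist": 0,"gripper": 0.8},
  {"offset": [3.5,-2,-90],"twist": 0,"gripper": 0.8},
  {"offset": [3.5,-2,-102],"twist": 0,"gripper": 0.8},
  {"offset": [3.5,-2,-102],"twist": 0,"gripper": 0.8},
  {"offset": [3.5,-2,-102],"twist": 0,"gripper": 0.2},
  {"offset": [3.5,-2,-102],"twist": 0,"gripper": 0.0},
  {"offset": [3.5,-2,-102],"twist": 0,"gripper": 0.0},
  {"offset": [3.5,-2,-102],"twist": 0,"gripper": 0.0},
  {"offset": [3.5,-2,-102],"twist": 0,"gripper": 0.0},
  {"offset": [3.5,-2,-102],"twist": 0,"gripper": 0.0},
], squeeze=40)

```text
clock: 12.15
tcp_pos: [0.6683, -0.1082, 0.0731]
ee_rot: [-2.318, 2.12, -0.002]
wrist_force: [-5.6, 0.9, 7.2]
width: 0.0224
finger_force: 38.7
```

The reading is 22.4 mm on a 20 mm stem, so the pads may be catching the upper collar. I'll regrip a little lower.

servo_tool([
  {"offset": [0,0,0],"twist": 0,"gripper": 0.6},
  {"offset": [0,0,0],"twist": 0,"gripper": 0.6},
  {"offset": [0,0,-5],"twist": 0,"gripper": 0.6},
  {"offset": [0,0,-5],"twist": 0,"gripper": 0.6},
  {"offset": [0,0,-5],"twist": 0,"gripper": 0.6},
])

```text
clock: 12.57
tcp_pos: [0.6678, -0.1079, 0.0644]
ee_rot: [2.317, -2.12, -0.001]
wrist_force: [0.1, -0.5, 0.0]
width: 0.0511
finger_force: 0.0
```

servo_tool([
  {"offset": [0,0,0],"twist": 0,"gripper": 0},
  {"offset": [0,0,0],"twist": 0,"gripper": 0},
  {"offset": [0,0,0],"twist": 0,"gripper": 0},
  {"offset": [0,0,0],"twist": 0,"gripper": 0},
  {"offset": [0,0,0],"twist": 0,"gripper": 0},
  {"offset": [0,0,0],"twist": 0,"gripper": 0},
])

```text
clock: 13.07
tcp_pos: [0.6682, -0.108, 0.0654]
ee_rot: [2.318, -2.121, 0.0]
wrist_force: [-1.3, 0.4, 1.0]
width: 0.0202
finger_force: 35.7
```

Clean grip at 20.2 mm. I'll push the gate to its shut stop to get a zero reference.

servo_tool([
  {"offset": [0,1.5,0],"twist": 0,"gripper": 0},
  {"offset": [-0.2,3,0],"twist": 0,"gripper": 0},
  {"offset": [-0.3,4,0],"twist": 0,"gripper": 0},
  {"offset": [-0.3,4,0],"twist": 0,"gripper": 0},
  {"offset": [-0.3,4,0],"twist": 0,"gripper": 0},
])

```text
clock: 13.48
tcp_pos: [0.6678, -0.1035, 0.065]
ee_rot: [-2.318, 2.121, 0.001]
wrist_force: [-0.4, 0.0, -1.2]
width: 0.02
finger_force: 41.6
```

servo_tool([
  {"offset": [-0.1,1,0],"twist": 0,"gripper": 0},
  {"offset": [-0.2,2,0],"twist": 0,"gripper": 0},
  {"offset": [-0.2,2,0],"twist": 0,"gripper": 0},
])

```text
clock: 13.73
tcp_pos: [0.6677, -0.1027, 0.065]
ee_rot: [2.316, -2.121, 0.001]
wrist_force: [1.6, -5.2, -2.5]
width: 0.0203
finger_force: 42.0
```

The shut stop is felt at y=-0.1027, which is hopper y -150.5 mm, as it should be. I'll pull 68 mm.

servo_tool([
  {"offset": [0.5,-6,0],"twist": 0,"gripper": 0},
  {"offset": [1.1,-12,0],"twist": 0,"gripper": 0},
  {"offset": [1.6,-18,0],"twist": 0,"gripper": 0},
  {"offset": [2.1,-24,0],"twist": 0,"gripper": 0},
  {"offset": [2.6,-30,0],"twist": 0,"gripper": 0},
  {"offset": [3.2,-36,0],"twist": 0,"gripper": 0},
  {"offset": [3.7,-42,0],"twist": 0,"gripper": 0},
  {"offset": [4.2,-48,0],"twist": 0,"gripper": 0},
  {"offset": [4.7,-54,0],"twist": 0,"gripper": 0},
  {"offset": [5.3,-60,0],"twist": 0,"gripper": 0},
  {"offset": [5.7,-65,0],"twist": 0,"gripper": 0},
  {"offset": [5.9,-67,0],"twist": 0,"gripper": 0},
])

```text
clock: 14.73
tcp_pos: [0.6735, -0.1699, 0.065]
ee_rot: [2.317, -2.121, -0.0]
wrist_force: [-0.7, 3.6, -2.8]
width: 0.0202
finger_force: 42.6
```

servo_tool([
  {"offset": [0.1,-1.2,0],"twist": 0,"gripper": 0},
  {"offset": [0.1,-1.2,0],"twist": 0,"gripper": 0},
  {"offset": [0.1,-1.2,0],"twist": 0,"gripper": 0},
  {"offset": [0.1,-1.2,0],"twist": 0,"gripper": 0},
])

```text
clock: 15.07
tcp_pos: [0.6735, -0.1703, 0.0651]
ee_rot: [2.317, -2.12, -0.0]
wrist_force: [-0.6, 0.1, -4.3]
width: 0.0202
finger_force: 42.9
```

```bash
python3 - <<'E'
from h import *
s=state();p=[.654,.0472,.0878];print(s["clock"],s["tcp_pos"].round(4),inv(p,s["tcp_pos"][:2]))
a=snapshot("side");w=snapshot("wrist");sc=snapshot("scene")
o=np.hstack([cv2.resize(a[160:280,270:430],(400,300),interpolation=2),cv2.resize(w,(400,300))])
o=np.vstack([o,np.hstack([cv2.resize(sc[170:290,240:400],(400,300),interpolation=2),cv2.resize(w[240:480,0:320],(400,300),interpolation=2)])])
cv2.imwrite("pics/f.png",o[:,:,::-1])
E
```

```text
15.0667 [ 0.6735 -0.1703  0.0651] (np.float64(0.0003735508580109022), np.float64(-0.2183597619184905))
```

View pics/f.png

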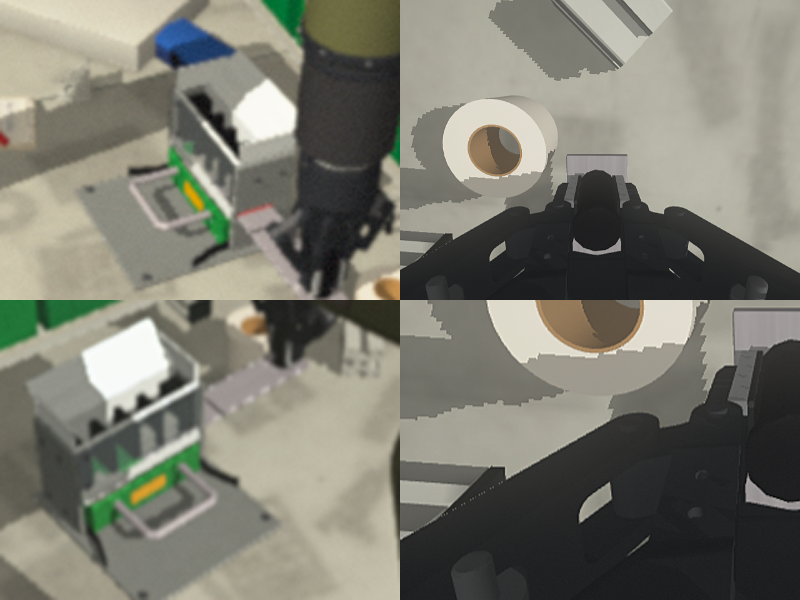

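The picture shows the red groove just clear of the side plate at (257,212). The two left lanes are empty, with the green bin showing through at (110,455) and (140,445), the two right lanes are full, and the bin is home. I'll push the gate shut.

servo_tool([
  {"offset": [0,0,0],"twist": 0,"gripper": 0},
  {"offset": [-0.5,6,0],"twist": 0,"gripper": 0},
  {"offset": [-1.1,13,0],"twist": 0,"gripper": 0},
  {"offset": [-1.7,20,0],"twist": 0,"gripper": 0},
  {"offset": [-2.3,27,0],"twist": 0,"gripper": 0},
  {"offset": [-2.9,34,0],"twist": 0,"gripper": 0},
  {"offset": [-3.5,41,0],"twist": 0,"gripper": 0},
  {"offset": [-4.1,48,0],"twist": 0,"gripper": 0},
  {"offset": [-4.7,55,0],"twist": 0,"gripper": 0},
  {"offset": [-5.3,61,0],"twist": 0,"gripper": 0},
  {"offset": [-5.7,65.5,0],"twist": 0,"gripper": 0},
  {"offset": [-5.9,68,0],"twist": 0,"gripper": 0},
])

```text
clock: 16.22
tcp_pos: [0.6675, -0.1009, 0.0645]
ee_rot: [-2.318, 2.12, 0.002]
wrist_force: [1.9, 1.8, -10.0]
width: 0.0203
finger_force: 40.9
```

servo_tool([
  {"offset": [-0.1,1,0],"twist": 0,"gripper": 0},
  {"offset": [-0.1,1,0],"twist": 0,"gripper": 0},
  {"offset": [-0.1,1,0],"twist": 0,"gripper": 0},
])

```text
clock: 16.47
tcp_pos: [0.6675, -0.1009, 0.0643]
ee_rot: [2.318, -2.121, -0.002]
wrist_force: [3.8, -0.7, -12.6]
width: 0.0197
finger_force: 43.7
```

servo_tool([
  {"offset": [-0.1,1.5,0],"twist": 0,"gripper": 0},
  {"offset": [-0.3,3,0],"twist": 0,"gripper": 0},
  {"offset": [-0.3,3,0],"twist": 0,"gripper": 0},
])

```text
clock: 16.72
tcp_pos: [0.6674, -0.0999, 0.0646]
ee_rot: [2.315, -2.121, 0.002]
wrist_force: [5.2, -8.9, -13.8]
width: 0.0197
finger_force: 47.6
```

At the stop: 8.9 N against 2 N of friction. I'll release and rise clear.

servo_tool([
  {"offset": [0,-1.5,0],"twist": 0,"gripper": 0},
  {"offset": [0,-1.5,0],"twist": 0,"gripper": 0.7},
  {"offset": [0,-1.5,0],"twist": 0,"gripper": 0.7},
  {"offset": [0,-1.5,0],"twist": 0,"gripper": 0.7},
  {"offset": [0,-1.5,0],"twist": 0,"gripper": 0.7},
  {"offset": [0,-1.5,25],"twist": 0,"gripper": 0.7},
  {"offset": [0,-1.5,55],"twist": 0,"gripper": 0.7},
  {"offset": [0,-1.5,90],"twist": 0,"gripper": 0.7},
  {"offset": [0,-1.5,130],"twist": 0,"gripper": 0.7},
  {"offset": [-40,-1.5,160],"twist": 0,"gripper": 0.7},
  {"offset": [-72,-1.5,195],"twist": 0,"gripper": 0.7},
  {"offset": [-72,-1.5,195],"twist": 0,"gripper": 0.7},
])

```text
clock: 17.72
tcp_pos: [0.5944, -0.1002, 0.268]
ee_rot: [-2.314, 2.117, -0.012]
wrist_force: [0.8, -0.6, 2.0]
width: 0.0597
finger_force: 0.0
```

```bash
python3 - <<'E'
from h import *
s=state();im=snapshot("wrist");print(s["clock"],s["tcp_pos"].round(4),s["width"])
p=[.654,.0472,.0878]
k=wristproj(world(p,[(0,-.15-q,.111) for q in(0,.004,.008)]),s);print("pred knob for q=0,4,8mm",k.round(1).tolist())
m=((im.max(2)<75)).astype(np.uint8);x,y=k[0].round().astype(int)
n,l,st,c=cv2.connectedComponentsWithStats(m);
for i in set(l[max(0,y-40):y+40,max(0,x-40):x+40].ravel())-{0}: print(st[i],c[i].round(1)) if st[i,4]>100 else 0
for r in range(y-24,y+25,4): print(r,"".join("#" if v else "." for v in m[r,max(0,x-40):x+60:2]))
hsv=cv2.cvtColor(im,cv2.COLOR_RGB2HSV);g=cv2.inRange(hsv,(50,120,40),(80,255,255))
print("bin front pred",wristproj(world(p,[(-.032,-.07,.045),(-.032,.07,.045)]),s).round().tolist())
n,l,st,c=cv2.connectedComponentsWithStats(g)
for i in range(1,n):
    if st[i,4]>100: print(st[i])
E
```

```text
17.7167 [ 0.5944 -0.1002  0.268 ] 0.059709726317098304
pred knob for q=0,4,8mm [[227.7, 210.3], [227.4, 205.5], [227.1, 200.6]]
[215 188  39  36 973] [233.8 205.5]
186 ..................................................
190 .......................#######....................
194 .....................###########..................
198 ................#################.................
202 ...............##################.................
206 ..............#############.####..................
210 ..............#################...................
214 ..............##############......................
218 ...............############.......................
222 ..................#######.........................
226 ..................................................
230 ..................................................
234 ..................................................
bin front pred [[278.0, 273.0], [281.0, 388.0]]
[  0   0  40  20 500]
[    0    27    73   386 18637]
[273 273  10  88 253]
```

The knob disc is at about (228,210), which matches the shut prediction (227.7,210.3). The bin front is where the home position puts it, so I'm handing in.

```bash
python3 -c "
from plant import *
print(close_job())"
```

```text
the job is handed in; nothing more can be done
None
```

I handed the job in at about 18 s. By the cameras, the four nuts from lanes 1 and 2 dropped through to the bin, lanes 3 and 4 are still full, the gate is shut, the bin is home, and the hand is clear; I got no verdict back.

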